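Test the help-call button in the entry hall

TASK

The help-call station on the hall table is due for its weekly test, but someone has stood the tall pillar candle right in front of it: lift the candle away and set it down upright on the round tray. Then push the station's mushroom button in until it latches and stays in when you let go, and turn its head clockwise to reset it, so that it springs fully out again. Leave the things on the tray and the stack of books as they stand.

Things in the scene. Friction and masses are not known exactly. Their poses are not given: they have to be found in the camera images.
- station: The help-call station: a white sloping-front desk enclosure fixed to the table, 160 mm deep (its x), 150 mm wide (its y). Origin: centre of its underside. Its front looks along -x, 36 mm high; from the front edge (x = -80 mm) a flat face rises at 35 degrees from the horizontal to 127 mm at x = +50 mm; then a level top to the upright back at x = +80 mm.
- button_seat (a point): Fixed point on the station, (-15, 0, 81.5) mm from its origin: middle of the sloping face, where the mushroom button stands square to the face. The button's axis, the face's outward normal, leans 35 degrees from vertical towards the station's -x. Around the button the face is clear to its edges but for a collar 34 mm in diameter, 6 mm high. Axes as station.
- head_top (a point): Centre of the crown of the black mushroom head, on the button's axis; moves with the head. Its z points outward along the button's axis; x up the slope when not turned. Head 60 mm in diameter, crown nearly flat over 24 mm. Button out: crown 44 mm, straight rim 19 to 35 mm and underside 16 mm above the sloping face; all 8 mm lower when in.
- head_grip (a point): Point on the button's axis 17 mm below the crown, at mid height of the rim; moves and turns with the head; axes as head_top.
- press (a joint): How far the button is pushed in along its axis, m: 0 fully out, 0.008 at its stop. A spring snap: it resists with 7 N at first, 15 N at 2.6 mm, then less and less until it goes over centre at 6.7 mm; from there it is drawn in and held at the stop by 6 N. Let go before that, it springs out again.
- twist (a joint): Turn of the mushroom head, rad, positive clockwise seen facing the button (right-handed about the direction into the face): 0 to a stop at 1.05. A damped spring (0.08 N m at rest, 0.21 at the stop) turns it back within a second when let go. Turned 0.62 rad or more, the latch is free and the button pushes out with 1 to 5 N; held in the fingers it stays in until they let go.
- tall_candle: Dark, plain pillar candle, a cylinder 60 mm in diameter and 160 mm high, 0.4 kg (varies), loose, standing in front of the station, 10 to 30 mm from its front. Origin: centre of its underside; z up along it. A short wick stands out 8 mm on top.
- tray: Flat round metal tray, 230 mm in diameter, 6 mm thick, fixed to the table. Origin: centre of its underside. A small pot and a short candle stand on it, each 58 mm from the centre at +120 and -120 degrees from its x axis; the third along +x is free.
- tray_space (a point): Middle of the free third of the tray, on its upper surface, 58 mm from the tray's centre along the tray's x.
- tray_pot: Small pot with a succulent on the tray, 68 mm in diameter, 60 mm high, about 80 mm with the plant; origin under its centre. Leave alone.
- short_candle: Short grey pillar candle on the tray, 56 mm in diameter, 75 mm high (83 with wick); origin under its centre. Leave alone.
- book_low: Lower of two stacked banded books, 210 x 150 x 32 mm, origin under its centre. Leave alone.
- book_top: Upper book, 190 x 135 x 28 mm. Leave alone.
- book_pot: Small pot with a plant on the books, 64 mm in diameter, 58 mm high, about 95 mm with the plant. Leave alone.
There are look-alikes about, which are no part of the job. Of the things that look like the tall_candle, take the one that is nearest to the robot's base at the start.

How it is judged:
By the outcome, as a careful person would: the job done as asked, in the order asked, and still so for the second after the job is handed in, with the robot touching nothing.
It also fails if it takes over 64 s, if anything falls off the work surface, if the arm or the gripper's body presses on something with over 40 N, if the wrist force passes 120 N, or if a joint passes its speed limit or range.

ROBOT

A 6-joint arm with a two-finger parallel gripper is mounted at the origin on the work surface. World frame = base frame: x ahead of the robot, y to its left, z up, the work surface at z = 0. Lengths are in m, angles in rad, forces in N, time in s.
With the tool pointing down it reaches from about 0.3 to 0.775 m from the base axis. Payload 14.6 kg.
Tool frame: the origin (TCP) lies between the finger pads; the fingertips stand 25 mm ahead of it and the grasp point (between the pads) lies 6 mm ahead of it; z points along the fingers, x is the direction in which the jaws open and shut, and the axes are right-handed (so a half turn about z gives the same grasp; the last joint's range is limited). The gripper opens to 94 mm and grips with 3 to 60 N. Pads are 16 mm wide; open, the fingers measure 119 mm over their backs; the gripper's body (75 mm by 177 mm) begins 78 mm behind the grasp point.
Start: joints at [1.258, 0.3, 1.521, -0, 1.321, -0.067], TCP at [0.134, 0.533, 0.23] pointing down, gripper open.
Joint ranges: [-3.03, 3.03], [-0.79, 2.21], [0.23, 2.52], [-1.04, 4.18], [0, 3.07], [-2.55, 2.55]. Speed limits (rad/s): [2.22, 2.22, 2.57, 3.14, 3.14, 3.14].

INTERFACE

Orientations are given as a unit quaternion [x, y, z, w].
In Python, from cell import * gives the robot as it stands.
- The arm moves only by the shell command python3 -m pendant 'ROWS'. ROWS is JSON, a list that holds one entry, the list of rows, each a list of 7 numbers: the shift along the tool's x, y, z normalised to -1 to 1, where 1 is 1 m, then the turn, a rotation vector about the tool's x, y, z normalised to -1 to 1, where 1 is 180 degrees, then the opening, from 0 (shut) to 1 (fully open). In form: [[[dx, dy, dz, wx, wy, wz, gripper], ...]]. A call has 1 to 20 rows; each row is the pose to reach, as a shift and turn from the pose commanded when the call began, along the tool's axes at that moment, turning the shorter way round; what a row does not reach only later rows make up. A row lasts 1/12 s, in which the tool goes at most 41.7 mm and 7.16 degrees, less where a joint would pass 70% of its speed; a pose out of reach is approached as far as the arm can. A call with a number of a shift or a turn outside -1 to 1 is refused whole. A call with a gripper value outside its range is refused whole. The fingers move at their own pace and stop on an object; the grip force is fixed at half the most. Time passes only in rows, so rows that repeat a pose let the fingers close. It gives the time, the measured TCP pose, the force and the opening at its end, in the units of the state.
- read_state(): the state, without advancing time (a new reading comes with each control period).
- snapshot(name): name is "scene" or "top" or "wrist"; returns the picture (480x640x3 uint8, red, green, blue); there is no depth.
- get_calibration(name): a dict with "fov_y" (degrees; the focal length in pixels is half the picture's height over the tangent of half this angle, whatever the lens; pixels are square), "cx", "cy" (the principal point, pixels), "dist_coeffs" ([k1, k2, p1, p2, k3] as OpenCV has them; the pictures are not rectified), "pose" (4x4, takes a point from camera to world coordinates); the wrist camera has in their place "hand_eye" (4x4, takes a point from camera to tool coordinates, whose origin is the TCP and whose axes are the tool frame's). Camera axes: x right, y up, looking along -z (the intrinsics and any distortion apply to the point x, -y, -z); pixel columns grow to the right and rows downward; lengths in m; the calibration is good to about 2 mm. A picture is of the moment at which its call begins: read the wrist's pose just before it. get_calibration takes no time and is no camera call.
- sign_off(): hands the job in, once; it reports no verdict.
Trained networks look in the newest picture that a camera, given by its name, has taken for a name from the list of things; names that differ only in an ending like _2 or _b are one class to them, and where a whole thing is asked for, a point or a joint stands for the part that bears it (a point fixed in the world has none). Each returns a list of dicts, best first, with "p" (0 to 1); they miss things now and then, are a little off and sometimes report something else, mostly with a low value. They report only what shows in the picture. A call takes as long as a camera call. They do not tell look-alikes from the thing itself.
- recognise(camera, target): "extent" ([left, top, right, bottom] in pixels, round what is visible of it).
- trace(camera, target): "mask" (480x640 bool, what is visible of it) and "extent" ([left, top, right, bottom] in pixels, round what is visible of it).
The state is a dict: "clock": time; "q": joint angles; "joint_vel": joint speeds; "effort": joint torques, N m; "tcp_pos": TCP position; "tool_rot": TCP orientation; "contact_force": force on the tool from outside, world axes, zero at the start; "ft_torque": the same for the moment, N m; "grip_width": finger opening in m.
Only numpy, scipy, OpenCV 4.12 (cv2) and the standard library are available. Lean on these libraries where they do the work, as an engineer would, in place of code of your own. Each camera call takes 0.05 s, during which the arm holds its last target. There are 200 camera calls.

## Working session

There is one attempt and no reset: what is moved stays moved. The work goes in short steps, Python scripts to look and compute and a shell command to move; the robot and the scene stay as the last step left them, time stands still between calls to the robot, and variables do not carry over. Pictures are saved under pics/ and viewed, about 8 in all and at most 12, crops included, and the job is handed in when it is done.

```bash
mkdir -p pics
cat > h.py <<'E'
from cell import *
import numpy as np, cv2
from scipy.spatial.transform import Rotation as R
def cam(n):
    c=get_calibration(n)
    f=240/np.tan(np.radians(c["fov_y"])/2)
    K=np.array([[f,0,c["cx"]],[0,f,c["cy"]],[0,0,1]]);d=np.array(c["dist_coeffs"],float)
    if "pose" in c: T=np.array(c["pose"])
    else:
        s=read_state();B=np.eye(4);B[:3,:3]=R.from_quat(s["tool_rot"]).as_matrix();B[:3,3]=s["tcp_pos"]
        T=B@np.array(c["hand_eye"])
    return K,d,T
def ray(c,px):
    K,d,T=c
    u=cv2.undistortPoints(np.array(px,float).reshape(-1,1,2),K,d).reshape(-1,2)
    v=np.c_[u[:,0],-u[:,1],-np.ones(len(u))]@T[:3,:3].T
    return T[:3,3],v
def onz(c,px,z):
    o,v=ray(c,px); return o+v*((z-o[2])/v[:,2])[:,None]
def proj(c,P):
    K,d,T=c
    p=(np.atleast_2d(P)-T[:3,3])@T[:3,:3]
    p=p*[1,-1,-1]
    return cv2.projectPoints(p.reshape(-1,1,3),np.zeros(3),np.zeros(3),K,d)[0].reshape(-1,2)
def save(n,im): cv2.imwrite(f"pics/{n}.png",im[:,:,::-1])
def delta(pos,rot=None):
    s=read_state();r=R.from_quat(s["tool_rot"])
    d=r.inv().apply(np.array(pos)-s["tcp_pos"])
    w=(r.inv()*rot).as_rotvec()/np.pi if rot is not None else None
    return d.round(4),None if w is None else w.round(4)
E
python3 - <<'E'
from h import *
for n in("scene","top"):
    save(n,snapshot(n)); c=cam(n); print(n,c[2].round(3).tolist(),c[0][0].round(1),c[1])
    for t in("tall_candle","station","head_top","tray","tray_pot","short_candle","book_low","book_pot"):
        for r in recognise(n,t)[:4]: print(t,round(r["p"],2),np.round(r["extent"]).tolist())
print(read_state())
a=cv2.imread("pics/scene.png");b=cv2.imread("pics/top.png")
cv2.imwrite("pics/both.png",cv2.resize(np.vstack([a,b]),(450*1,600)) if 0 else np.vstack([a,b])[::1,::1])
E
```

```text
scene [[0.503, -0.488, 0.713, 1.561], [0.864, 0.303, -0.402, -0.539], [-0.02, 0.819, 0.574, 0.9], [0.0, 0.0, 0.0, 1.0]] [533.5   0.  323.3] [-0.05731302  0.          0.          0.          0.        ]
tall_candle 0.68 [185.0, 302.0, 222.0, 372.0]
tall_candle 0.67 [363.0, 191.0, 440.0, 234.0]
tall_candle 0.66 [288.0, 257.0, 317.0, 323.0]
tall_candle 0.63 [332.0, 259.0, 361.0, 328.0]
station 0.81 [277.0, 204.0, 348.0, 280.0]
station 0.73 [185.0, 254.0, 214.0, 293.0]
head_top 0.71 [282.0, 227.0, 309.0, 250.0]
tray 0.67 [138.0, 273.0, 229.0, 335.0]
tray_pot 0.71 [179.0, 285.0, 202.0, 308.0]
short_candle 0.81 [183.0, 255.0, 209.0, 294.0]
book_low 0.76 [363.0, 211.0, 446.0, 247.0]
book_pot 0.76 [397.0, 179.0, 416.0, 214.0]
book_pot 0.64 [285.0, 226.0, 313.0, 250.0]
top [[-0.073, 0.976, -0.207, 0.282], [-0.997, -0.07, 0.018, 0.017], [0.003, 0.208, 0.978, 1.678], [0.0, 0.0, 0.0, 1.0]] [623.5   0.  306.2] [-0.21437601  0.          0.          0.          0.        ]
tall_candle 0.81 [418.0, 170.0, 455.0, 207.0]
tall_candle 0.73 [331.0, 189.0, 353.0, 220.0]
tall_candle 0.7 [345.0, 246.0, 370.
[... 404 characters left out ...]
clock': 0.9, 'q': array([ 1.25836914e+00,  2.99890245e-01,  1.52103260e+00,  6.92996762e-06,
        1.32069612e+00, -6.65980439e-02]), 'joint_vel': array([-1.03590279e-03, -2.78295185e-04, -3.34486529e-04,  1.40009150e-05,
        5.51890224e-04, -3.97738780e-04]), 'effort': array([-1.97912150e-04, -5.31655633e+01, -3.52930140e+01,  7.08578993e-02,
        2.10797304e-02,  5.64592324e-05]), 'tcp_pos': array([0.13384191, 0.53344416, 0.23043713]), 'tool_rot': array([ 7.88467591e-01,  6.15076303e-01, -1.27697809e-05,  4.60310408e-06]), 'contact_force': array([-0.23715454, -0.33754482,  0.76558436]), 'ft_torque': array([-0.0470968 , -0.00184875,  0.0007477 ]), 'grip_width': 0.09430317150471408}
```

View pics/scene.png

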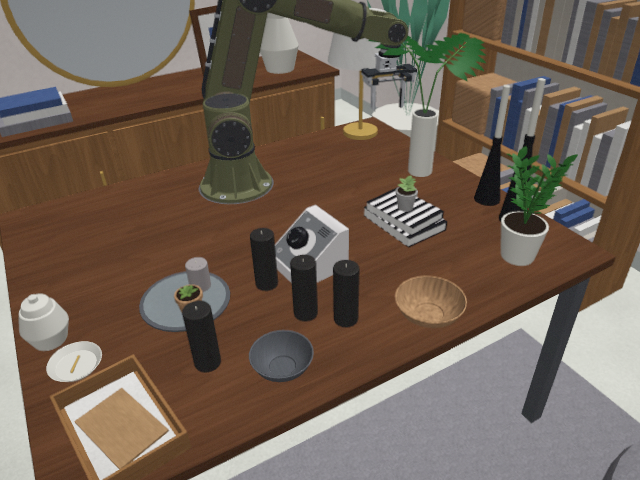

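View pics/top.png

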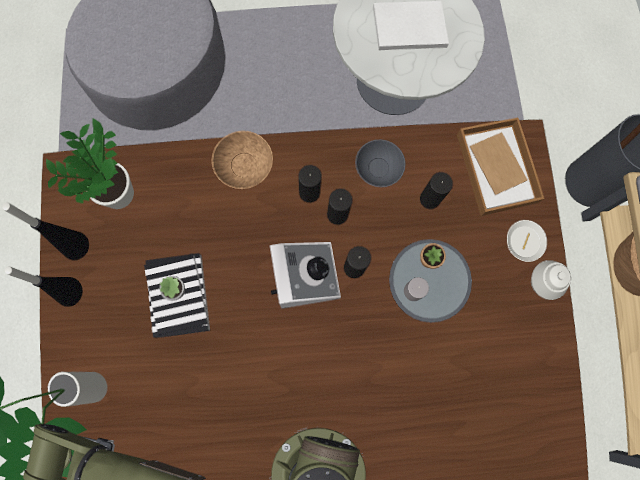

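The target candle is the one right of the station in the top view, at (357,262), and at (264,260) in the scene view. The station faces -y. I'll fit silhouettes to the masks from both views.

```bash
cat > fit.py <<'E'
from h import *
from scipy.optimize import minimize
def cyl(r,h,n=40,z0=0):
    a=np.linspace(0,2*np.pi,n,endpoint=False);c=np.c_[r*np.cos(a),r*np.sin(a)]
    return np.vstack([np.c_[c,np.full(n,z0)],np.c_[c,np.full(n,z0+h)]])
s=[]
for y in(-.075,.075):
    for x,z in((-.08,0),(-.08,.036),(.05,.127),(.08,.127),(.08,0)): s.append((x,y,z))
STN=np.array(s)
def sil(c,P,S=4):
    h=cv2.convexHull((proj(c,P)*S).astype(np.float32)).astype(np.int32)
    m=np.zeros((480*S,640*S),np.uint8);cv2.fillConvexPoly(m,h,1)
    return cv2.resize(m.astype(np.float32),(640,480),interpolation=cv2.INTER_AREA)
def fit(views,M,x0,step,ignore=None):
    def cost(x):
        a=x[2] if len(x)>2 else 0
        P=M@R.from_euler("z",a).as_matrix().T+[x[0],x[1],0];t=0
        for c,m,ig in views:
            q=sil(c,P);k=~ig;t+=np.abs(q-m)[k].sum()/m.sum()
        return t
    x0=np.array(x0,float);sim=np.vstack([x0]+[x0+np.eye(len(x0))[i]*step[i] for i in range(len(x0))])
    r=minimize(cost,x0,method="Nelder-Mead",options=dict(initial_simplex=sim,xatol=2e-4,fatol=1e-4,maxiter=150))
    return r.x,r.fun
def pick(n,t,px):
    b=[r for r in trace(n,t) if r["mask"][px[1],px[0]]]
    if not b: print("none",n,t);return None
    print(n,t,round(b[0]["p"],2),np.round(b[0]["extent"]));return b[0]["mask"]
E
python3 - <<'E'
from fit import *
C={n:cam(n) for n in("scene","top")};Z=np.zeros((480,640),bool);I={}
for n in C:I[n]=snapshot(n)
m={}
for t,a,b in(("tall_candle",(264,260),(357,262)),("station",(325,245),(290,280)),("short_candle",(198,272),(416,289)),("tray_pot",(189,301),(432,255)),("tray",(160,310),(450,295))):
    m[t]={"scene":pick("scene",t,a),"top":pick("top",t,b)}
V=lambda t,ig=None,ns=("scene","top"):[(C[n],m[t][n].astype(np.float32),(m[ig][n] if ig and m[ig][n] is not None else Z)) for n in ns if m[t][n] is not None]
g=lambda p,z:onz(C["top"],[p],z)[0,:2]
from functools import reduce
def run(t,M,x0,st,**k):
    for ns in(("scene","top"),("top",),("scene",)):
        v=V(t,ns=ns,**k)
        if v:
            x,f=fit(v,M,x0,st);print(t,ns,x.round(4),round(f,3))
run("tall_candle",cyl(.03,.16),g((357,262),.1),(.02,.02))
run("short_candle",cyl(.028,.075),g((416,289),.05),(.02,.02))
run("tray_pot",cyl(.034,.06),g((432,255),.05),(.02,.02))
run("tray",cyl(.115,.006),g((431,281),0),(.02,.02))
run("station",STN,[*g((305,275),.06),np.pi/2],(.02,.02,.1),ig="tall_candle")
E
```

```text
scene tall_candle 0.55 [251. 228. 278. 296.]
top tall_candle 0.73 [342. 245. 372. 279.]
scene station 0.58 [277. 203. 346. 280.]
top station 0.75 [268. 239. 341. 310.]
scene short_candle 0.58 [187. 256. 213. 292.]
top short_candle 0.87 [399. 278. 426. 302.]
scene tray_pot 0.65 [179. 284. 203. 310.]
top tray_pot 0.58 [422. 246. 445. 269.]
scene tray 0.77 [137. 276. 227. 333.]
top tray 0.7 [390. 240. 472. 321.]
tall_candle ('scene', 'top') [ 0.5419 -0.1382] 0.128
tall_candle ('top',) [ 0.541  -0.1385] 0.045
tall_candle ('scene',) [ 0.5485 -0.1404] 0.044
short_candle ('scene', 'top') [ 0.4653 -0.2939] 0.302
short_candle ('top',) [ 0.4655 -0.2937] 0.059
short_candle ('scene',) [ 0.4602 -0.2924] 0.24
tray_pot ('scene', 'top') [ 0.5488 -0.3455] 1.375
tray_pot ('top',) [ 0.5526 -0.3494] 0.234
tray_pot ('scene',) [ 0.5047 -0.3378] 0.985
tray ('scene', 'top') [ 0.4925 -0.3447] 0.896
tray ('top',) [ 0.4911 -0.3437] 0.257
tray ('scene',) [ 0.4947 -0.3459] 0.621
station ('scene', 'top') [ 0.5277 -0.0048  1.6687] 0.345
station ('top',) [ 0.5275 -0.0052  1.6645] 0.029
station ('scene',) [ 0.5323 -0.0053  1.634 ] 0.298
```

```bash
python3 -m pendant '[[[-0.553,0.559,-0.01,0,0,0.394,1],[-0.553,0.559,-0.01,0,0,0.394,1],[-0.553,0.559,-0.01,0,0,0.394,1],[-0.553,0.559,-0.01,0,0,0.394,1],[-0.553,0.559,-0.01,0,0,0.394,1],[-0.553,0.559,-0.01,0,0,0.394,1],[-0.553,0.559,-0.01,0,0,0.394,1],[-0.553,0.559,-0.01,0,0,0.394,1],[-0.553,0.559,-0.01,0,0,0.394,1],[-0.553,0.559,-0.01,0,0,0.394,1],[-0.553,0.559,-0.01,0,0,0.394,1],[-0.553,0.559,-0.01,0,0,0.394,1],[-0.553,0.559,-0.01,0,0,0.394,1],[-0.553,0.559,-0.01,0,0,0.394,1],[-0.553,0.559,-0.01,0,0,0.394,1],[-0.553,0.559,-0.01,0,0,0.394,1],[-0.553,0.559,-0.01,0,0,0.394,1],[-0.553,0.559,-0.01,0,0,0.394,1],[-0.553,0.559,-0.01,0,0,0.394,1],[-0.553,0.559,-0.01,0,0,0.394,1]]]'
python3 -m pendant '[[[0,0,0,0,0,0,1],[0,0,0,0,0,0,1],[0,0,0,0,0,0,1]]]'
python3 - <<'E'
from fit import *
s=read_state();print(s["tcp_pos"],s["tool_rot"],s["q"].round(2))
c=cam("wrist");im=snapshot("wrist");save("w1",im)
print(c[2].round(3).tolist())
Z=np.zeros((480,640),bool)
p=proj(c,[.541,-.1385,.16])[0];print("exp",p)
for t in("tall_candle","station","head_top"):
    for r in recognise("wrist",t)[:3]:print(t,round(r["p"],2),np.round(r["extent"]))
for r in trace("wrist","tall_candle")[:2]:
    print(fit([(c,r["mask"].astype(np.float32),Z)],cyl(.03,.16),[.541,-.1385],(.01,.01)))
E
```

```text
clock: 3.17
tcp_pos: [0.543, -0.1436, 0.2395]
tool_rot: [0.999, 0.042, -0.0, 0.0]
contact_force: [-0.5, -0.3, -0.2]
grip_width: 0.094
clock: 3.42
tcp_pos: [0.5411, -0.1379, 0.2407]
tool_rot: [0.999, 0.044, 0.0, -0.0]
contact_force: [0.2, 0.1, -0.6]
grip_width: 0.094
[ 0.54113191 -0.13788672  0.24067378] [ 9.99026764e-01  4.41080178e-02  7.32472299e-05 -3.72930904e-05] [-0.32  0.31  1.48  0.    1.35 -0.4 ]
[[0.996, -0.084, -0.023, 0.533], [0.087, 0.962, 0.26, -0.062], [0.0, -0.261, 0.965, 0.396], [0.0, 0.0, 0.0, 1.0]]
exp [321.07061821 253.84667892]
tall_candle 0.85 [498.  87. 640. 177.]
tall_candle 0.77 [427. 174. 576. 266.]
tall_candle 0.73 [283. 188. 362. 293.]
station 0.61 [216.   0. 426. 175.]
head_top 0.58 [284.  72. 357. 150.]
(array([ 0.53577914, -0.0956323 ]), np.float64(1.5704493522644043))
(array([ 0.53577914, -0.0956323 ]), np.float64(4.115701198577881))
```

View pics/w1.png

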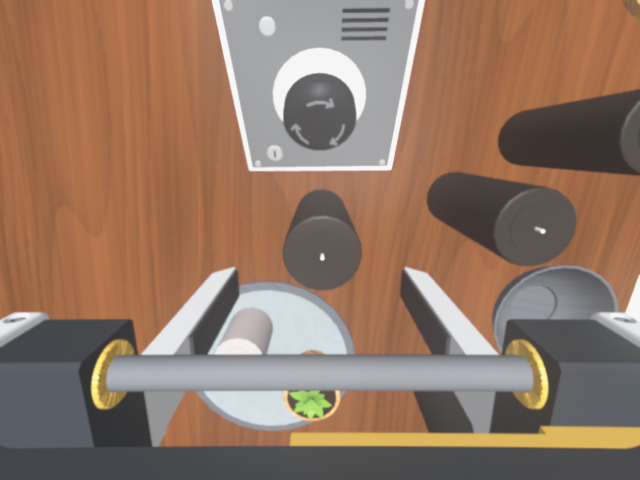

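The wrist view shows the candle top at (322,252), against a predicted (321,254), centred between the jaws. I'll descend and grip.

```bash
python3 -m pendant '[[[0,0,0.04,0,0,0,1],[0,0,0.08,0,0,0,1],[0,0,0.112,0,0,0,1],[0,0,0.112,0,0,0,1],[0,0,0.112,0,0,0,0],[0,0,0.112,0,0,0,0],[0,0,0.112,0,0,0,0],[0,0,0.112,0,0,0,0],[0,0,0.112,0,0,0,0],[0,0,0.112,0,0,0,0],[0,0,0.112,0,0,0,0],[0,0,0.112,0,0,0,0]]]'
python3 - <<'E'
from h import *
print(read_state()["tcp_pos"])
print(delta([.4605,-.3932,.238]))
E
```

```text
clock: 4.67
tcp_pos: [0.542, -0.1391, 0.1295]
tool_rot: [0.999, 0.044, 0.001, 0.0]
contact_force: [1.2, 0.7, 5.8]
grip_width: 0.0596
[ 0.54196233 -0.139071    0.12948623]
(array([-0.1031,  0.2461, -0.1085]), None)
```

```bash
python3 -m pendant '[[[0,0,-0.03,0,0,0,0],[0,0,-0.07,0,0,0,0],[0,0,-0.115,0,0,0,0],[0,0,-0.115,0,0,0,0],[-0.016,0.038,-0.115,0,0,0,0],[-0.032,0.076,-0.115,0,0,0,0],[-0.047,0.113,-0.115,0,0,0,0],[-0.063,0.15,-0.115,0,0,0,0],[-0.078,0.187,-0.115,0,0,0,0],[-0.09,0.215,-0.115,0,0,0,0],[-0.098,0.235,-0.115,0,0,0,0],[-0.103,0.246,-0.115,0,0,0,0],[-0.103,0.246,-0.115,0,0,0,0],[-0.103,0.246,-0.115,0,0,0,0],[-0.103,0.246,-0.08,0,0,0,0],[-0.103,0.246,-0.05,0,0,0,0],[-0.103,0.246,-0.03,0,0,0,0],[-0.103,0.246,-0.02,0,0,0,0],[-0.103,0.246,-0.02,0,0,0,0],[-0.103,0.246,-0.02,0,0,0,0]]]'
python3 - <<'E'
from fit import *
s=read_state();print(s["tcp_pos"],s["tool_rot"],s["grip_width"])
for n in("scene","top"):save(n+"2",snapshot(n))
a=cv2.imread("pics/scene2.png")[170:420,80:380];b=cv2.imread("pics/top2.png")[180:430,300:600]
cv2.imwrite("pics/p2.png",cv2.resize(np.hstack([a,b]),(800,333)))
E
```

```text
clock: 6.33
tcp_pos: [0.4609, -0.3925, 0.1493]
tool_rot: [0.999, 0.044, 0.0, 0.0]
contact_force: [0.8, 0.1, -4.3]
grip_width: 0.0594
[ 0.46094361 -0.39245821  0.14929505] [9.99028705e-01 4.40630642e-02 2.49755917e-04 1.76907264e-04] 0.05936302656245739
```

View pics/p2.png

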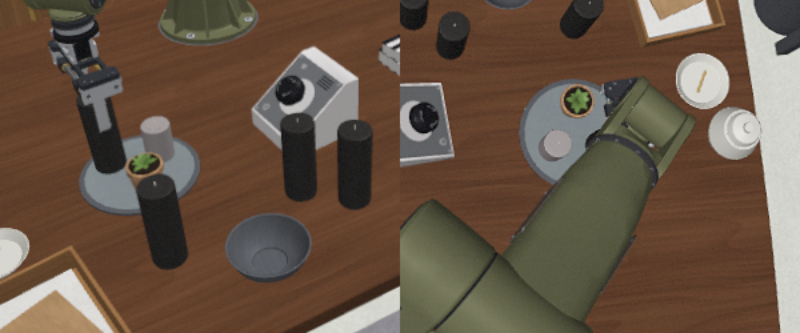

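The crops show the candle held over the free third, clear of the pot and the short candle. Lowering it the rest.

```bash
python3 -m pendant '[[[0,0,0.007,0,0,0,0],[0,0,0.011,0,0,0,0],[0,0,0.013,0,0,0,0],[0,0,0.0135,0,0,0,0],[0,0,0.0135,0,0,0,0],[0,0,0.0135,0,0,0,0]]]'
```

```text
clock: 6.93
tcp_pos: [0.4603, -0.3931, 0.1359]
tool_rot: [0.999, 0.044, 0.0, 0.0]
contact_force: [-2.8, 3.1, 5.7]
grip_width: 0.0597
```

Contact with the tray (Fz went from -4.3 to +5.7 N). Releasing and lifting.

```bash
python3 -m pendant '[[[0,0,0,0,0,0,0.75],[0,0,0,0,0,0,1],[0,0,0,0,0,0,1],[0,0,0,0,0,0,1],[0,0,0,0,0,0,1],[0,0,-0.03,0,0,0,1],[0,0,-0.07,0,0,0,1],[0,0,-0.11,0,0,0,1],[0,0,-0.12,0,0,0,1],[0,0,-0.12,0,0,0,1]]]'
python3 - <<'E'
from h import *
s=read_state();print(s["q"].round(2),s["tcp_pos"])
# button frame
c0=np.array([.5277,-.005,0]);yaw=1.662
S=R.from_euler("z",yaw)
n=S.apply([-np.sin(np.radians(35)),0,np.cos(np.radians(35))]);up=S.apply([np.cos(np.radians(35)),0,np.sin(np.radians(35))]);lat=np.cross(n,up)
seat=c0+S.apply([-.015,0,.0815]);print("n",n,"seat",seat,"top",seat+.044*n)
for a in(0,180): # tool z=-n, x at angle
    z=-n;x=lat*np.cos(np.radians(a));y=np.cross(z,x)
    rot=R.from_matrix(np.c_[x,y,z])
    for h in(.044+.025+.08,.044+.025+.03):print(a,h,seat+h*n,delta(seat+h*n,rot),rot.as_quat().round(3))
E
```

```text
clock: 7.77
tcp_pos: [0.461, -0.3936, 0.2586]
tool_rot: [0.999, 0.044, 0.002, 0.002]
contact_force: [-0.1, -0.4, -0.5]
grip_width: 0.0943
[-0.77  0.4   1.31  0.    1.42 -0.85] [ 0.46100966 -0.39362902  0.25862761]
n [ 0.05223978 -0.57119255  0.81915204] seat [ 0.52906616 -0.01993766  0.0815    ] top [ 0.53136471 -0.04507013  0.11754269]
0 0.14900000000000002 [ 0.53684989 -0.10504535  0.20355365] (array([ 0.1005, -0.2811,  0.0542]), array([-0.0025, -0.3027,  0.9522])) [-0.043  0.953  0.3   -0.014]
0 0.099 [ 0.5342379  -0.07648572  0.16259605] (array([ 0.1002, -0.31  ,  0.095 ]), array([-0.0025, -0.3027,  0.9522])) [-0.043  0.953  0.3   -0.014]
180 0.14900000000000002 [ 0.53684989 -0.10504535  0.20355365] (array([ 0.1005, -0.2811,  0.0542]), array([ 0.1959, -0.0016, -0.0008])) [ 0.953  0.043 -0.014 -0.3  ]
180 0.099 [ 0.5342379  -0.07648572  0.16259605] (array([ 0.1002, -0.31  ,  0.095 ]), array([ 0.1959, -0.0016, -0.0008])) [ 0.953  0.043 -0.014 -0.3  ]
```

```bash
python3 -m pendant '[[[0.02,-0.05,0,0,0,0,0],[0.1,-0.281,0.054,0.196,-0.002,0,0],[0.1,-0.281,0.054,0.196,-0.002,0,0],[0.1,-0.281,0.054,0.196,-0.002,0,0],[0.1,-0.281,0.054,0.196,-0.002,0,0],[0.1,-0.281,0.054,0.196,-0.002,0,0],[0.1,-0.281,0.054,0.196,-0.002,0,0],[0.1,-0.281,0.054,0.196,-0.002,0,0],[0.1,-0.281,0.054,0.196,-0.002,0,0],[0.1,-0.281,0.054,0.196,-0.002,0,0],[0.1,-0.281,0.054,0.196,-0.002,0,0],[0.1,-0.281,0.054,0.196,-0.002,0,0],[0.1,-0.281,0.054,0.196,-0.002,0,0]]]'
python3 - <<'E'
from fit import *
s=read_state();print(s["tcp_pos"],s["tool_rot"].round(3),s["q"].round(2))
c=cam("wrist");im=snapshot("wrist")
Z=np.zeros((480,640),bool)
n0=np.radians(35)
def pts(x0,y0,yaw,L):return L@R.from_euler("z",yaw).as_matrix().T+[x0,y0,0]
nl=np.array([-np.sin(n0),0,np.cos(n0)]);ul=np.array([np.cos(n0),0,np.sin(n0)])
a=np.linspace(0,2*np.pi,60,endpoint=False)
ring=lambda r,h:np.array([-.015,0,.0815])+h*nl+r*np.cos(a)[:,None]*ul+r*np.sin(a)[:,None]*np.array([0,1,0])
head=np.vstack([ring(.03,.019),ring(.03,.035),ring(.012,.044)])
for t,M in(("station",STN),("head_top",head)):
    for r in trace("wrist",t)[:2]:
        print(t,round(r["p"],2),np.round(r["extent"]))
        if t=="head_top":
            f=lambda x:np.abs(sil(c,pts(x[0],x[1],1.662,M))-r["mask"]).sum()/r["mask"].sum()
            q=minimize(f,[.5277,-.005],method="Nelder-Mead",options=dict(initial_simplex=[[.5277,-.005],[.535,-.005],[.5277,.003]],xatol=2e-4,fatol=1e-4));print(q.x,q.fun)
P=pts(.5277,-.005,1.662,np.vstack([ring(.03,.035),ring(.012,.044),ring(.017,0),STN]))
for u,v in proj(c,P):cv2.circle(im,(int(u),int(v)),1,(255,0,0),-1)
save("w2",im)
E
```

```text
clock: 8.85
tcp_pos: [0.5353, -0.1054, 0.2011]
tool_rot: [0.952, 0.041, -0.016, -0.302]
contact_force: [-0.4, -0.7, 0.6]
grip_width: 0.0103
[ 0.53534069 -0.10536448  0.20112866] [ 0.952  0.041 -0.016 -0.302] [-0.48  0.48  1.45  0.5   1.58 -0.66]
station 0.91 [238. 112. 413. 314.]
head_top 0.91 [288. 203. 362. 275.]
[ 0.52873482 -0.00545147] 0.040272556390977446
```

View pics/w2.png

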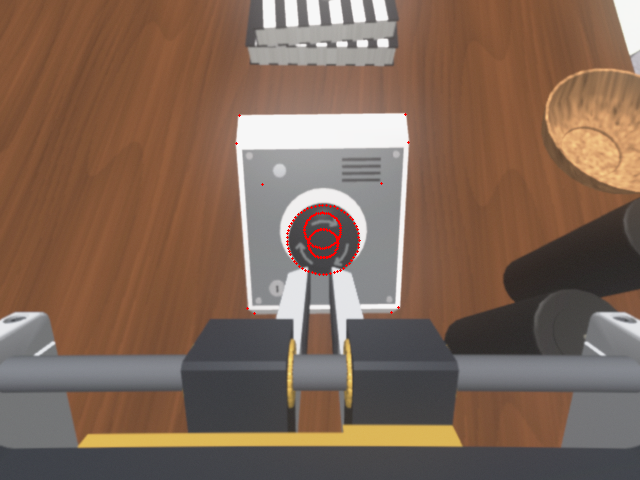

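The overlay matches the station outline and the head (centre about (323,239)) within a pixel or two, so the pose is good. Next, the press approach.

```bash
cat >> h.py <<'E'
S=R.from_euler("z",1.662);_a=np.radians(35)
N=S.apply([-np.sin(_a),0,np.cos(_a)]);LAT=S.apply([0,1,0])
SEAT=np.array([.5282,-.0053,0])+S.apply([-.015,0,.0815])
ROT=R.from_matrix(np.c_[-LAT,np.cross(-N,-LAT),-N])
def axial():
    s=read_state();d=s["tcp_pos"]-SEAT;h=d@N;e=d-h*N
    return dict(h=round(h,4),perp=R.from_quat(s["tool_rot"]).inv().apply(e).round(4),F=round(float(s["contact_force"]@N),1),rot=((ROT.inv()*R.from_quat(s["tool_rot"])).as_rotvec()).round(4),w=s["grip_width"])
E
python3 - <<'E'
from h import *
print(axial(),delta(SEAT+N*(.044+.025+.006),ROT))
E
```

```text
{'h': np.float64(0.1466), 'perp': array([-0.0019,  0.0009,  0.    ]), 'F': -0.9, 'rot': array([ 0.0047, -0.003 ,  0.0057]), 'w': 0.0009716978230801481} (array([ 0.0021, -0.0006,  0.0716]), array([-0.0015,  0.0009, -0.0018]))
```

```bash
python3 -m pendant '[[[0.002,-0.001,0.035,-0.0015,0.001,-0.002,0],[0.002,-0.001,0.06,-0.0015,0.001,-0.002,0],[0.002,-0.001,0.071,-0.0015,0.001,-0.002,0],[0.002,-0.001,0.071,-0.0015,0.001,-0.002,0],[0.002,-0.001,0.071,-0.0015,0.001,-0.002,0]]]'
python3 -c "
from h import *;print(axial())"
python3 -m pendant '[[[0,0,0.003,0,0,0,0],[0,0,0.006,0,0,0,0],[0,0,0.008,0,0,0,0],[0,0,0.009,0,0,0,0],[0,0,0.009,0,0,0,0]]]'
python3 -c "
from h import *;print(axial())"
```

```text
clock: 9.42
tcp_pos: [0.5336, -0.0629, 0.1442]
tool_rot: [0.953, 0.044, -0.014, -0.3]
contact_force: [-0.8, -0.7, 0.5]
grip_width: 0.0006
{'h': np.float64(0.076), 'perp': array([ 0.0002, -0.0009,  0.    ]), 'F': 0.8, 'rot': array([ 0.0001, -0.0004, -0.0016]), 'w': 0.0005801561429599208}
clock: 9.83
tcp_pos: [0.5335, -0.0584, 0.1374]
tool_rot: [0.953, 0.044, -0.012, -0.3]
contact_force: [-1.8, -6.8, 9.4]
grip_width: 0.0003
{'h': np.float64(0.0678), 'perp': array([ 0.0005, -0.0007,  0.    ]), 'F': 11.5, 'rot': array([-0.0014,  0.0019, -0.0019]), 'w': 0.0003471936643049128}
```

```bash
python3 -m pendant '[[[0,0,0.002,0,0,0,0],[0,0,0.004,0,0,0,0],[0,0,0.006,0,0,0,0],[0,0,0.007,0,0,0,0],[0,0,0.007,0,0,0,0]]]'
python3 -c "
from h import *;print(axial())"
```

```text
clock: 10.25
tcp_pos: [0.5331, -0.0546, 0.1317]
tool_rot: [0.953, 0.044, -0.013, -0.3]
contact_force: [-3.3, -9.4, 12.0]
grip_width: 0.0005
{'h': np.float64(0.0609), 'perp': array([ 0.0004, -0.0006, -0.    ]), 'F': 15.0, 'rot': array([-0.0016,  0.0017, -0.0019]), 'w': 0.0004624351379059004}
```

```bash
python3 -m pendant '[[[0,0,0.0007,0,0,0,0],[0,0,0.0015,0,0,0,0],[0,0,0.0015,0,0,0,0]]]'
python3 -c "
from h import *;print(axial())"
```

```text
clock: 10.5
tcp_pos: [0.5333, -0.0544, 0.1316]
tool_rot: [0.953, 0.044, -0.012, -0.299]
contact_force: [-6.0, -15.5, 21.5]
grip_width: 0.0006
{'h': np.float64(0.0607), 'perp': array([ 0.0006, -0.0005,  0.    ]), 'F': 26.2, 'rot': array([-0.0026,  0.003 , -0.0024]), 'w': 0.0005759564956754789}
```

Hard stop reached: force climbs with no travel. I'll back off, open the fingers and check that the button stayed in.

```bash
python3 -m pendant '[[[0,0,-0.01,0,0,0,0],[0,0,-0.04,0,0,0,0],[0,0,-0.07,0,0,0,1],[0,0,-0.07,0,0,0,1],[0,0,-0.07,0,0,0,1],[0,0,-0.07,0,0,0,1],[0,0,-0.07,0,0,0,1],[0,0,-0.07,0,0,0,1]]]'
cat > hh.py <<'E'
from fit import *
def head_h(name):
    c=cam("wrist");im=snapshot("wrist");save(name,im)
    r=trace("wrist","head_top")
    if not r: print("no head");return
    r=r[0];a=np.linspace(0,2*np.pi,60,endpoint=False)
    U=np.cross(LAT,N)
    ring=lambda x,rr,h:SEAT+h*N+rr*np.cos(a)[:,None]*U+rr*np.sin(a)[:,None]*LAT+x[0]*U+x[1]*LAT
    for d in(0,.008):
        f=lambda x:np.abs(sil(c,np.vstack([ring(x,.03,.019-d),ring(x,.03,.035-d),ring(x,.012,.044-d)]))-r["mask"]).sum()/r["mask"].sum()
        q=minimize(f,[0,0],method="Nelder-Mead",options=dict(initial_simplex=[[0,0],[.005,0],[0,.005]],xatol=2e-4,fatol=1e-4))
        print("pressed",d,"offset up/lat",q.x.round(4),"resid",round(q.fun,3),"at0",round(f([0,0]),3))
E
python3 -c "
from hh import *
print(axial());head_h('w3');print(delta(SEAT+N*(.023+.006),ROT))"
```

```text
clock: 11.17
tcp_pos: [0.5358, -0.0919, 0.1857]
tool_rot: [0.953, 0.044, -0.015, -0.301]
contact_force: [-0.4, 0.4, -0.1]
grip_width: 0.0368
{'h': np.float64(0.1266), 'perp': array([-0.0003, -0.0008,  0.    ]), 'F': -0.4, 'rot': array([ 0.0011, -0.0019, -0.0008]), 'w': 0.03682121521627774}
pressed 0 offset up/lat [0.0009 0.0003] resid 0.098 at0 0.111
pressed 0.008 offset up/lat [-0.0002  0.0001] resid 0.035 at0 0.036
(array([0.0003, 0.0009, 0.098 ]), array([-0.0003,  0.0005,  0.0003]))
```

View pics/w3.png

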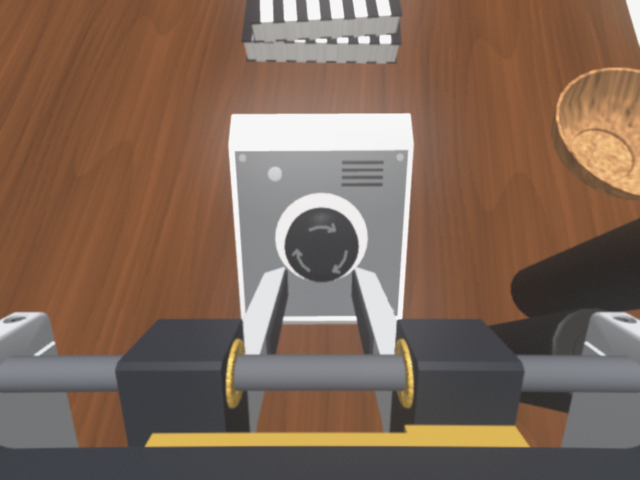

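The image shows the head centred at (321,244). The fit strongly favours pressed in (residual 0.035 against 0.098), so it is latched. I'll open fully, go around the rim and grip.

```bash
python3 -m pendant '[[[0,0,0,0,0,0,1],[0,0,0,0,0,0,1],[0,0,0,0,0,0,1],[0,0,0,0,0,0,1],[0,0,0,0,0,0,1],[0,0.001,0.03,0,0,0,1],[0,0.001,0.06,0,0,0,1],[0,0.001,0.085,0,0,0,1],[0,0.001,0.094,0,0,0,1],[0,0.001,0.097,0,0,0,1],[0,0.001,0.097,0,0,0,1],[0,0.001,0.097,0,0,0,1]]]'
python3 -c "
from h import *;print(axial())"
```

```text
clock: 12.27
tcp_pos: [0.5317, -0.0387, 0.1077]
tool_rot: [0.953, 0.044, -0.013, -0.3]
contact_force: [0.6, 0.2, 0.3]
grip_width: 0.094
{'h': np.float64(0.0321), 'perp': array([0.0005, 0.0002, 0.    ]), 'F': 0.1, 'rot': array([-0.0006,  0.0011, -0.0018]), 'w': 0.09402526731624043}
```

```bash
python3 -m pendant '[[[0,0,0.002,0,0,0,1],[0,0,0.002,0,0,0,0],[0,0,0.002,0,0,0,0],[0,0,0.002,0,0,0,0],[0,0,0.002,0,0,0,0],[0,0,0.002,0,0,0,0],[0,0,0.002,0,0,0,0],[0,0,0.002,0,0,0,0],[0,0,0.002,0,0,0,0],[0,0,0.002,0,0,0,0]]]'
python3 -c "
from h import *;print(axial(),read_state()['q'].round(2))"
```

```text
clock: 13.1
tcp_pos: [0.5318, -0.0369, 0.1052]
tool_rot: [0.953, 0.044, -0.013, -0.3]
contact_force: [5.5, 0.2, -0.1]
grip_width: 0.0592
{'h': np.float64(0.0291), 'perp': array([0.0007, 0.0002, 0.    ]), 'F': 0.1, 'rot': array([-0.0004,  0.0016, -0.0016]), 'w': 0.05921674632017055} [-0.38  0.54  1.61  0.55  1.34 -0.7 ]
```

Gripped on the rim (59 mm). Turning clockwise about 0.85 rad (+tool z).

```bash
python3 -m pendant '[[[0,0,0,0,0,0.03,0],[0,0,0,0,0,0.06,0],[0,0,0,0,0,0.09,0],[0,0,0,0,0,0.12,0],[0,0,0,0,0,0.15,0],[0,0,0,0,0,0.18,0],[0,0,0,0,0,0.21,0],[0,0,0,0,0,0.24,0],[0,0,0,0,0,0.26,0],[0,0,0,0,0,0.275,0],[0,0,0,0,0,0.275,0],[0,0,0,0,0,0.275,0],[0,0,0,0,0,0.275,0]]]'
python3 -c "
from h import *;print(axial(),read_state()['ft_torque']@N)
c=cam('wrist');save('w4',snapshot('wrist'))"
```

```text
clock: 14.18
tcp_pos: [0.5317, -0.037, 0.1054]
tool_rot: [0.884, -0.358, -0.137, -0.267]
contact_force: [5.9, -1.3, 3.3]
grip_width: 0.0588
{'h': np.float64(0.0293), 'perp': array([ 0.0005, -0.0004,  0.    ]), 'F': 3.8, 'rot': array([2.0e-04, 1.8e-03, 8.6e-01]), 'w': 0.05881512186840294} 0.09494242032192807
```

View pics/w4.png

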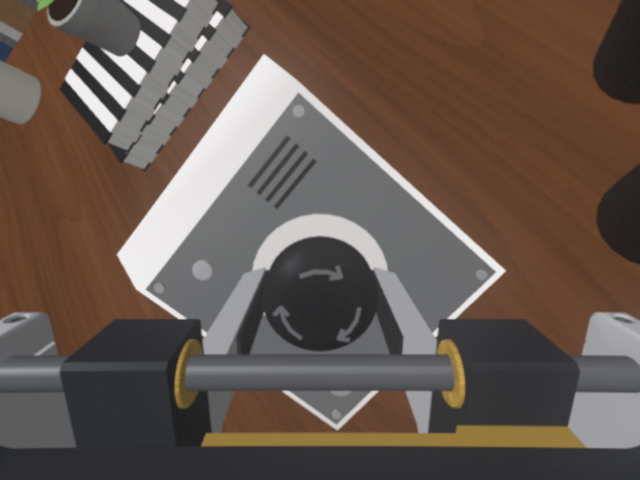

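The head turned along with the fingers (the arrow pattern is unchanged in the rotated view), and it now pushes out at 3.8 N, so the latch is free. Releasing and retreating.

```bash
python3 -m pendant '[[[0,0,0,0,0,0,1],[0,0,0,0,0,0,1],[0,0,0,0,0,0,1],[0,0,0,0,0,0,1],[0,0,0,0,0,0,1],[0,0,0,0,0,0,1],[0,0,0,0,0,0,1],[0,0,0,0,0,0,1],[0,0,-0.03,0,0,0,1],[0,0,-0.06,0,0,0,1],[0,0,-0.1,0,0,0,1],[0,0,-0.1,0,0,-0.04,1],[0,0,-0.1,0,0,-0.08,1],[0,0,-0.1,0,0,-0.12,1],[0,0,-0.1,0,0,-0.16,1],[0,0,-0.1,0,0,-0.2,1],[0,0,-0.1,0,0,-0.24,1],[0,0,-0.1,0,0,-0.275,1],[0,0,-0.1,0,0,-0.275,1],[0,0,-0.1,0,0,-0.275,1]]]'
python3 - <<'E'
from hh import *
print(axial());head_h('w5')
V=[]
Z=np.zeros((480,640),bool)
I={n:snapshot(n) for n in("scene","top")}
save("scene5",I["scene"])
for n,px in(("scene",(182,300)),("top",None)):
    c=cam(n);p=proj(c,[.4605,-.3932,.1])[0].astype(int);m=pick(n,"tall_candle",p)
    if m is not None:print(n,fit([(c,m.astype(np.float32),Z)],cyl(.03,.16,z0=.006),[.4605,-.3932],(.01,.01)))
w=cv2.imread("pics/w5.png")[80:330,170:470];a=cv2.imread("pics/scene5.png")[170:420,100:400]
cv2.imwrite("pics/p5.png",cv2.resize(np.hstack([w,a]),(800,333)))
E
```

```text
clock: 15.9
tcp_pos: [0.5362, -0.0939, 0.1868]
tool_rot: [0.953, 0.042, -0.014, -0.3]
contact_force: [-0.5, -0.8, -0.8]
grip_width: 0.0939
{'h': np.float64(0.1286), 'perp': array([-0.0001,  0.0002, -0.    ]), 'F': -0.2, 'rot': array([ 0.0002, -0.0006,  0.0025]), 'w': 0.09394800333868505}
pressed 0 offset up/lat [-0.0003 -0.0002] resid 0.027 at0 0.031
pressed 0.008 offset up/lat [-0.003  -0.0001] resid 0.041 at0 0.109
scene tall_candle 0.89 [138. 242. 176. 308.]
scene (array([ 0.46417723, -0.38943249]), np.float64(0.05029609426856041))
top tall_candle 0.75 [440. 272. 474. 302.]
top (array([ 0.4568636 , -0.38739349]), np.float64(0.07518481463193893))
```

View pics/p5.png

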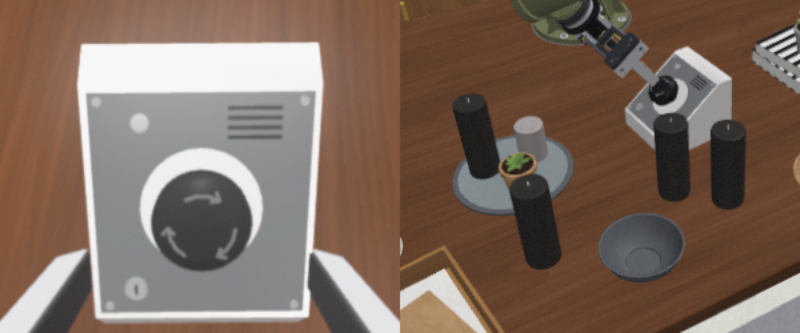

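The head is out and turned back. The candle stands upright on the tray's free third, and the pot and short candle are still in place. The robot touches nothing, so I'm handing in.

```bash
python3 -c "
from cell import *
print(sign_off())"
```

```text
the job is handed in; nothing more can be done
None
```

The job is done and handed in at about 16 s of the 64 s allowed.

- **Candle:** I lifted the candle nearest the base away from the station and set it upright on the free third of the tray. The last pictures put it within about 7 mm of the middle of that space. The scene and top views disagree by about 7 mm on exactly where it stands.
- **Press:** I pushed the mushroom button to its stop, with a peak of about 26 N. With the fingers withdrawn, a wrist-camera fit showed it still in, so it had latched.
- **Reset:** I gripped the head by its rim and turned it about 0.86 rad clockwise. It then pushed outward at 3.8 N, and I let go. The last wrist picture fits the head fully out (residual 0.031, against 0.109 for pressed in), with its arrows back at rest.
- **Everything else:** The pot and short candle look undisturbed in the last picture. I never moved anything near the books, but they are only partly visible there and I did not measure them again.
- **Robot:** It was clear of everything at hand-in, with contact force near zero. No check failed.

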